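Start the dry bath, find the block's blind hole on the pin, hold it hole-up

ROBOT

A 7-joint arm with a two-finger parallel gripper is mounted at the origin on the work surface. World frame = base frame: x ahead of the robot, y to its left, z up, the work surface at z = 0. Lengths are in m, angles in rad, forces in N, time in s.
With the tool pointing down it reaches from about 0.425 to 1.025 m from the base axis. Payload 9.4 kg.
Tool frame: the origin (TCP) lies midway between the tips of the shut fingers; the grasp point (between the pads) lies 19 mm behind it (r.grasp_offset is the distance from the TCP to the grasp point, in m); z points along the fingers, y is the line along which they close (so a half turn about z gives the same grasp; the last joint's range is limited). The gripper opens to 93 mm and grips with 3 to 60 N. Pads are 15 mm wide; open, the fingers measure 128 mm over their backs; the gripper's body (75 mm by 188 mm) begins 65 mm behind the grasp point.
Start: joints at [-1.218, 0.599, -0.003, 1.599, 0.002, 0.943, -0.08], TCP at [0.302, 0.659, 0.219] pointing down, gripper open.
Joint ranges: [-2.57, 2.57], [-0.35, 1.97], [-1.29, 1.29], [0.11, 2.56], [-1.05, 4.19], [0.11, 1.86], [-2.63, 2.63]. Speed limits (rad/s): [2.22, 2.22, 3.01, 3.01, 3.14, 3.14, 3.14].

INTERFACE

Orientations are given as a unit quaternion [w, x, y, z].
In Python, from bench import read_state, optics, r gives the robot as it stands.
- The arm moves only by the shell command python3 -m crank 'ROWS' [FORCE]. ROWS is a JSON object of lists of equal length, an entry for each row: "delta_pos": the shift along the tool's x, y, z in cm, a list of three; "twist": the turn, a rotation vector about the tool's x, y, z in rad, a list of three; "claw": the closure in counts, from 0 (fully open) to 255 (shut). A call has 1 to 20 rows; each row is the pose to reach, as a shift and turn from the pose commanded when the call began, along the tool's axes at that moment; what a row does not reach only later rows make up. A row lasts 1/12 s, in which the tool goes at most 41.7 mm and 7.16 degrees, less where a joint would pass 70% of its speed; a pose out of reach is approached as far as the arm can. A call with a gripper value outside its range is refused whole. The fingers move at their own pace and stop on an object; FORCE is the grip in N (left out, the last holds). Time passes only in rows, so rows that repeat a pose let the fingers close. It gives the time, the measured TCP pose, the force, the opening and the grip force at its end, in the units of the state.
- read_state(): the state, without advancing time (a new reading comes with each control period).
- optics.grab_frame(name): name is "side" or "top"; returns the picture (420x560x3 uint8, red, green, blue); there is no depth.
- optics.camera_params(name): a dict with "vertical_fov" (degrees; the focal length in pixels is half the picture's height over the tangent of half this angle, whatever the lens; pixels are square), "cx", "cy" (the principal point, pixels), "R" (3x3) and "t" (3): a world point X has camera coordinates R X + t. Camera axes: x right, y down, z forward; pixel columns grow to the right and rows downward; lengths in m; the calibration is good to about 2 mm. A picture is of the moment at which its call begins. camera_params takes no time and is no camera call.
- r.hand_in(): hands the job in; it is judged then, once.
Trained networks look in the newest picture that a camera, given by its name, has taken for a name from the list of things; names that differ only in an ending like _2 or _b are one class to them, and where a whole thing is asked for, a point or a joint stands for the part that bears it (a point fixed in the world has none). Each returns a list of dicts, best first, with "conf" (0 to 1); they miss things now and then, are a little off and sometimes report something else, mostly with a low value. They report only what shows in the picture. A call takes as long as a camera call. They do not tell look-alikes from the thing itself.
- optics.spot_in(thing, camera): "bbox" ([centre column, centre row, width, height] in pixels, round what is visible of it).
- optics.silhouettes(thing, camera): "mask" (420x560 bool, what is visible of it) and "bbox" ([centre column, centre row, width, height] in pixels, round what is visible of it).
The state is a dict: "t": time; "qpos": joint angles; "qd": joint speeds; "effort": joint torques, N m; "position": TCP position; "tcp_rot": TCP orientation; "contact_force": force on the tool from outside, world axes, zero at the start; "wrist_torque": the same for the moment, N m; "finger_gap": finger opening in m; "finger_force": force on a finger pad.
Only numpy, scipy, OpenCV 4.12 (cv2) and the standard library are available. Lean on these libraries where they do the work, as an engineer would, in place of code of your own. Each camera call takes 0.05 s, during which the arm holds its last target. There are 200 camera calls.

TASK

Start the block heater by pressing its keys fully down one at a time, first yellow, then blue, then green. Then pick up the aluminium block from the bench, find its blind hole by feel by sliding it onto the level brass pin until its end face meets the blue post, pull it off again, and turn it so that the hole faces straight up. Finish while still holding it like that, steady, in the gripper, with its top at least 20 cm above the bench; leave the bottle, the beaker and the dish where they stand.

Things in the scene. Friction and masses are not known exactly. Their poses are not given: they have to be found in the camera images.
- heater: Block heater, fixed, cream, 210 mm deep (its x) by 200 mm wide; it varies in place, its front (-x) roughly facing the robot. Origin on the bench under it; it spans x -100 to +110 mm. Its front part (x -100 to 0) is a deck 50 mm high with three keys in a row along y at x = -50 mm, 60 mm apart; its rear part rises to 81 mm.
- key_yellow (a joint): Yellow key's travel: 0 up, 0.006 m fully down; it springs back when let go. Fully down takes 4 N.
- key_blue (a joint): Blue key's travel, as for the yellow key.
- key_green (a joint): Green key's travel, as for the yellow key.
- key_yellow_top (a point): Middle of the top of the yellow round key, 28 mm across, 72 mm above the bench, in a round black housing; push it straight down. Which key stands in which of the three places varies.
- key_blue_top (a point): Middle of the top of the blue key, otherwise like the yellow one.
- key_green_top (a point): Middle of the top of the green key, otherwise like the yellow one.
- block: Loose aluminium block, 70 mm long (its x), 36 mm square, about 0.2 kg, lying on a long side at almost any yaw. Origin in the middle of its underside, 18 mm below its centre; z up. A blind hole 21 mm across, 45 mm deep opens in the middle of its +x end, along x; the -x end is solid.
- block_mouth (a point): Centre of the hole's mouth, on the block's +x end face, 35 mm from the block's centre; same axes as the block. The hole faces up when this x axis points up.
- pin_tip (a point): Free end of a level brass pin, 13 mm across and 32 mm long with a rounded tip, 62 mm above the bench, fixed to a stand that is fixed to the bench. The axes are the stand's: the pin points along -y from the post to the tip.
- pin_root (a point): Point where the pin leaves the blue post's face, 32 mm from the tip. The post behind it is 44 mm wide, 22 mm thick and 76 mm high above the bench; the grey base plate beneath is 10 mm thick and reaches 90 mm out from the post's face under the pin (45 mm to each side).
- bottle: Amber glass bottle 52 mm across, 100 mm high, loose; origin under its middle. Leave alone.
- beaker: Glass beaker 64 mm across, 75 mm high, loose; origin under its middle. Leave alone.
- dish: White round dish 70 mm across, 16 mm high, loose; origin under its middle. Leave alone.
There are look-alikes about, which are no part of the job. What is meant by the block is not purple, and is the larger of those in its own colour. Of the things that look like the part that bears pin_tip, the larger one is meant.

How it is judged:
On the way, in this order (a step that is already met when the one before it is completed fails the run):
1. yellow key fully down, the others up (value of joint key_yellow above 0.0045 m and value of joint each of key_blue, key_green below 0.002 m).
2. then blue key fully down, the others up (value of joint key_blue above 0.0045 m and value of joint each of key_yellow, key_green below 0.002 m).
3. then green key fully down, the others up (value of joint key_green above 0.0045 m and value of joint each of key_yellow, key_blue below 0.002 m).
4. block held with the pin in its hole, its end face within 6 mm of the post (x of pin_tip in the frame of block_mouth below -0.026 m and y of pin_tip in the frame of block_mouth between -0.011 and 0.011 m and z of pin_tip in the frame of block_mouth between -0.011 and 0.011 m and contact force between the fingers and block above 0.5 N), for 0.1 s.
At the end, for the whole second after the job is handed in: The block is in the gripper's fingers, its hole facing up within 12 degrees of vertical, the mouth of the hole more than 190 mm above the bench, moving slower than 30 mm/s, and the keys are up (angle between block_mouth's own x axis and vertical below 0.21 rad and height (world z) of block_mouth above 0.19 m and contact force between the fingers and block above 1 N and linear speed of block below 0.03 m/s and value of joint each of key_yellow, key_blue, key_green below 0.002 m); the arm keeps its last pose, push and grip.
It fails at once if two keys pressed at once (value of joint each of key_yellow, key_blue above 0.003 m or value of joint each of key_blue, key_green above 0.003 m or value of joint each of key_yellow, key_green above 0.003 m).
It fails at once if bottle, beaker or dish pushed more than 30 mm or tipped (distance of any of bottle, beaker, dish from where it was at the start of the episode above 0.03 m or angle between any of bottle, beaker's own z axis and vertical above 0.4 rad).
It also fails if it takes over 67 s, if anything falls off the work surface, if the arm or the gripper's body presses on something with over 40 N, if the wrist force passes 120 N, or if a joint passes its speed limit or range.

## Working session

There is one attempt and no reset: what is moved stays moved. The work goes in short steps, Python scripts to look and compute and a shell command to move; the robot and the scene stay as the last step left them, time stands still between calls to the robot, and variables do not carry over. Pictures are saved under pics/ and viewed, at most 10 in all, crops included, and the job is handed in when it is done.

```bash
ls; mkdir -p pics; python3 - <<'E'
from bench import read_state, optics, r
import cv2, numpy as np
s=read_state(); print({k:np.round(v,3).tolist() for k,v in s.items()}, r.grasp_offset)
for c in("side","top"):
    im=optics.grab_frame(c); cv2.imwrite(f"pics/{c}0.png",im[:,:,::-1])
    p=optics.camera_params(c); print(c,p)
    for n in("heater","key_yellow","key_blue","key_green","block","pin_tip","bottle","beaker","dish"):
        try: print(n,[(round(d["conf"],2),np.round(d["bbox"]).tolist()) for d in optics.spot_in(n,c)])
        except Exception as e: print(n,e)
E
```

```text
pics
{'t': 0.0, 'qpos': [-1.218, 0.6, -0.003, 1.6, 0.002, 0.943, -0.08], 'qd': [0.001, -0.001, 0.001, 0.001, -0.0, 0.0, 0.001], 'effort': [-0.001, -76.507, 1.496, -25.236, -0.053, 0.017, 0.0], 'position': [0.302, 0.659, 0.218], 'tcp_rot': [-0.0, 0.213, 0.977, -0.001], 'contact_force': [-0.492, -0.977, -0.276], 'wrist_torque': [0.052, -0.01, -0.005], 'finger_force': 0.0, 'finger_gap': 0.093} 0.0188
side {'vertical_fov': 56.10659124298561, 'cx': 275.52778917395995, 'cy': 209.00641721229792, 'R': array([[ 0.9227955 , -0.38518398, -0.0090422 ],
       [-0.19876263, -0.45581404, -0.86759839],
       [ 0.33006345,  0.80241315, -0.49718333]]), 't': array([-0.5596789 ,  0.19076717,  0.83442739])}
heater [(0.77, [338.0, 317.0, 154.0, 131.0]), (0.31, [220.0, 185.0, 32.0, 38.0]), (0.15, [356.0, 231.0, 32.0, 42.0])]
key_yellow [(0.73, [293.0, 290.0, 13.0, 12.0])]
key_blue [(0.56, [327.0, 328.0, 16.0, 14.0]), (0.43, [220.0, 182.0, 32.0, 42.0]), (0.27, [338.0, 320.0, 152.0, 130.0])]
key_green [(0.47, [307.0, 307.0, 19.0, 14.0])]
block [(0.78, [260.0, 233.0, 13.0, 27.0]), (0.74, [277.0, 214.0, 17.0
[... 359 characters left out ...]
 'cy': 208.77205232292152, 'R': array([[ 0.01068452, -0.99984432, -0.01404173],
       [-0.99592994, -0.00938377, -0.089641  ],
       [ 0.08949528,  0.01494235, -0.99587515]]), 't': array([0.04271387, 0.6481403 , 1.29152592])}
heater [(0.71, [388.0, 229.0, 70.0, 71.0])]
key_yellow []
key_blue [(0.74, [198.0, 244.0, 42.0, 28.0]), (0.21, [290.0, 232.0, 20.0, 18.0])]
key_green [(0.46, [396.0, 249.0, 9.0, 3.0])]
block [(0.74, [290.0, 234.0, 24.0, 20.0]), (0.53, [318.0, 263.0, 13.0, 24.0])]
pin_tip [(0.82, [154.0, 266.0, 31.0, 26.0]), (0.62, [198.0, 242.0, 46.0, 28.0])]
bottle [(0.8, [259.0, 167.0, 20.0, 19.0])]
beaker [(0.86, [325.0, 170.0, 19.0, 25.0])]
dish [(0.9, [292.0, 174.0, 20.0, 25.0])]
```

```bash
python3 - <<'E'
import cv2
a=cv2.imread("pics/side0.png")[140:400,150:430]; cv2.imwrite("pics/s1.png",cv2.resize(a,None,fx=2.3,fy=2.3,interpolation=2))
a=cv2.imread("pics/top0.png")[140:320,130:440]; cv2.imwrite("pics/t1.png",cv2.resize(a,None,fx=2.5,fy=2.5,interpolation=2))
E
```

```text
(no output)
```

View pics/s1.png

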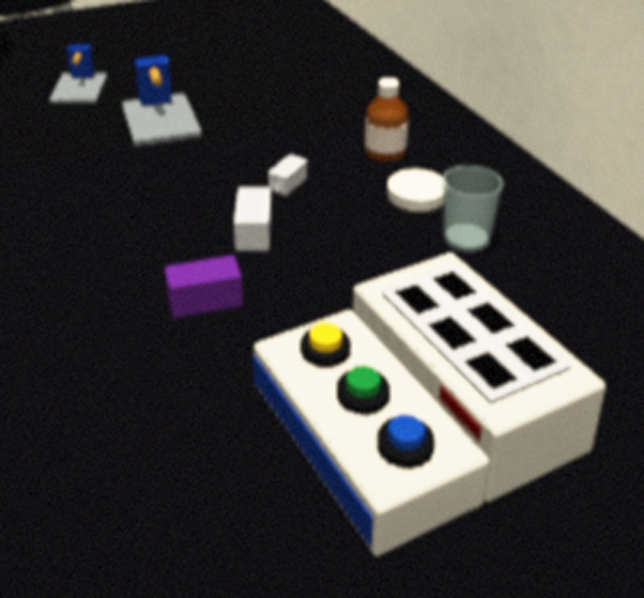

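View pics/t1.png

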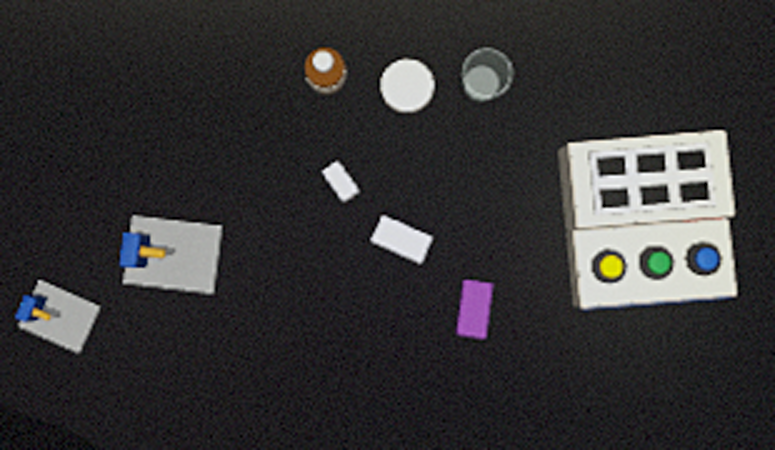

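```bash
cat > h.py <<'E'
import numpy as np, cv2
from bench import read_state, optics, r
from scipy.spatial.transform import Rotation as Ro
def cam(c):
    p=optics.camera_params(c); f=210/np.tan(np.radians(p["vertical_fov"])/2)
    return np.array(p["R"]),np.array(p["t"]),f,p["cx"],p["cy"]
def proj(X,c):
    R,t,f,cx,cy=cam(c); q=R@np.array(X)+t; return np.array([cx+f*q[0]/q[2],cy+f*q[1]/q[2]])
def back(uv,z,c):
    R,t,f,cx,cy=cam(c); C=-R.T@t; d=R.T@np.array([(uv[0]-cx)/f,(uv[1]-cy)/f,1]); return C+d*(z-C[2])/d[2]
E
python3 - <<'E'
from h import *
for c in("side","top"):
    R,t,f,_,_=cam(c); print(c,"C",(-R.T@t).round(3))
cols={"yellow":((22,120,120),(35,255,255)),"green":((45,100,50),(85,255,255)),"blue":((100,120,60),(125,255,255)),"brass":((10,120,100),(21,255,255)),"white":((0,0,150),(180,60,255)),"purple":((135,80,40),(165,255,255)),"plate":((0,0,110),(180,40,175))}
for c in("top","side"):
    im=cv2.imread(f"pics/{c}0.png"); hsv=cv2.cvtColor(im,cv2.COLOR_BGR2HSV)
    for n,(a,b) in cols.items():
        m=cv2.inRange(hsv,a,b); k,l,st,ce=cv2.connectedComponentsWithStats(m)
        for i in range(1,k):
            if st[i,4]>=12:
                z={"yellow":.072,"green":.072,"blue":.072,"brass":.062,"white":.036,"purple":.036,"plate":.01}[n]
                rr=cv2.minAreaRect(np.argwhere(l==i)[:,::-1].astype(np.float32))
                print(c,n,st[i,4],ce[i].round(1),back(ce[i],z,c).round(4)[:2],np.round(rr[1],1),round(rr[2],1))
E
```

```text
side C [ 0.279 -0.798  0.575]
top C [0.529 0.029 1.345]
top yellow 23 [190.7 240.7] [0.5403 0.313 ] [9.1 2.4] 8.1
top yellow 71 [374.1 246.1] [ 0.5295 -0.2632] [8. 8.] 90.0
top green 70 [393.3 244.7] [ 0.5344 -0.3231] [8. 9.] 90.0
top green 18 [508.1 401. ] [ 0.069  -0.6604] [6.4 2.8] 45.0
top green 19 [514.5 417.9] [ 0.0204 -0.6773] [3. 5.] 90.0
top blue 119 [182.3 239.6] [0.5434 0.3397] [10.9 13.4] 7.1
top blue 73 [412.5 243.1] [ 0.5403 -0.3829] [8. 9.] 90.0
top blue 69 [140.7 262.6] [0.47   0.4686] [ 8.5 11.3] 23.2
top blue 55 [472.1 408. ] [ 0.0471 -0.5519] [15.   3.7] 41.2
top brass 120 [259.4 167.4] [0.7782 0.0999] [14.8 14.1] 45.0
top white 17 [131.8   2.6] [1.3525 0.5476] [4. 5.] 90.0
top white 41 [142.1   3.8] [1.3485 0.5121] [9.7 8.6] 60.3
top white 5896 [256.1  21.7] [1.285  0.1199] [216.  47.] 0.0
top white 14 [357.3   2.7] [ 1.3537 -0.2238] [2.8 7.3] 71.6
top white 13 [367.6   1.6] [ 1.3577 -0.2589] [4. 5.] 90.0
top white 15 [377.2   4.9] [ 1.3461 -0.2912] [5.7 4.2] 45.0
top white 76 [366.1  11.8] [ 1.3211 -0.2533] [16.5 14.3] 26.6
top white 22 [393.1   9.6] [ 1.3294 -0.
[... 7972 characters left out ...]
] [17.7  2.1] 45.0
side plate 14 [357.6 302.4] [ 0.6602 -0.3056] [16.3  1.4] 45.0
side plate 27 [388.9 323.3] [ 0.6836 -0.3773] [ 5.7 11.3] 45.0
side plate 18 [405.1 324.4] [ 0.71   -0.3918] [4.6 6.1] 9.5
side plate 16 [400.4 325.4] [ 0.7005 -0.3902] [2.8 7. ] 18.4
side plate 15 [381.  329.1] [ 0.6611 -0.3836] [6.5 5.3] 78.7
side plate 17 [367.1 338.8] [ 0.6239 -0.393 ] [7.  5.4] 36.9
side plate 42 [384.1 338.2] [ 0.6532 -0.4039] [ 5.8 17. ] 63.4
side plate 35 [368.  349.8] [ 0.6111 -0.4145] [ 5.7 14.8] 45.0
side plate 15 [345.3 352.2] [ 0.5715 -0.4034] [3.5 7.8] 45.0
side plate 13 [505.5 362. ] [ 0.8121 -0.5283] [ 0.7 13.9] 29.7
side plate 32 [492.7 384.8] [ 0.7557 -0.5522] [ 0.9 34.5] 29.7
```

```bash
cat >> h.py <<'E'
def Rdown(yaw):   # tool z down, tool x at yaw (deg)
    a=np.radians(yaw); x=np.array([np.cos(a),np.sin(a),0]); z=np.array([0,0,-1.]); return np.c_[x,np.cross(z,x),z]
def pose():
    s=read_state(); w,x,y,z=s["tcp_rot"]; return np.array(s["position"]),Ro.from_quat([x,y,z,w]).as_matrix(),s
def step(p,R=None):
    p0,R0,_=pose(); R=R0 if R is None else R
    d=R0.T@(np.array(p)-p0)*100; w=Ro.from_matrix(R0.T@R).as_rotvec()
    print("delta cm",d.round(2),"twist",w.round(3),"rows",round(max(np.linalg.norm(d)/4.17,np.degrees(np.linalg.norm(w))/7.16),1))
E
python3 - <<'E'
from h import *
im=cv2.imread("pics/top0.png"); hsv=cv2.cvtColor(im,cv2.COLOR_BGR2HSV)
def rect(lo,hi,uv,z):
    m=cv2.inRange(hsv,lo,hi); _,l,_,_=cv2.connectedComponentsWithStats(m)
    P=np.argwhere(l==l[uv[1],uv[0]])[:,::-1].astype(float)
    W=np.array([back(q,z,"top")[:2] for q in P]); rr=cv2.minAreaRect((W*1e3).astype(np.float32))
    C=np.cov(W.T); w,v=np.linalg.eigh(C); print("centroid",W.mean(0).round(4),"rect",np.round(rr,1) if 0 else rr,"pca yaw",np.degrees(np.arctan2(v[1,1],v[0,1])).round(1),"len",np.sqrt(12*w).round(4))
rect((0,0,150),(180,60,255),(290,235),.036)
rect((22,120,120),(35,255,255),(191,241),.062)
rect((0,0,110),(180,255,255),(200,246),.010)
rect((100,120,60),(125,255,255),(182,240),.076)
print(proj([.538,.297,.062],"side"))
step([.5295,-.2632,.11],Rdown(95))
E
```

```text
centroid [ 0.5616 -0.0015] rect ((561.6204223632812, -1.2020606994628906), (72.42288208007812, 37.09761047363281), 66.59149169921875) pca yaw 66.8 len [0.0372 0.0724]
centroid [0.5404 0.3152] rect ((540.3119506835938, 315.957275390625), (28.91300392150879, 7.598272323608398), 82.53917694091797) pca yaw 82.4 len [0.008  0.0298]
centroid [0.5387 0.3012] rect ((539.111083984375, 304.5457763671875), (128.96510314941406, 90.78178405761719), 84.02759552001953) pca yaw 84.6 len [0.0913 0.1259]
centroid [0.5434 0.3387] rect ((542.7096557617188, 335.9833068847656), (34.475589752197266, 41.79315948486328), 84.53103637695312) pca yaw 167.6 len [0.0312 0.044 ]
[217.95212998 174.96838905]
delta cm [-59.1  -74.37  10.86] twist [ 0.    -0.     1.054] rows 22.9
```

```bash
python3 - <<'E'
import cv2, numpy as np
a=cv2.imread("pics/side0.png"); b=cv2.imread("pics/top0.png")
A=cv2.resize(a[195:260,200:300],None,fx=4,fy=4,interpolation=2);B=cv2.resize(a[150:215,170:270],None,fx=4,fy=4,interpolation=2)
D=cv2.resize(b[215:280,160:260],None,fx=4,fy=4,interpolation=2);E=cv2.resize(b[195:260,240:340],None,fx=4,fy=4,interpolation=2)
cv2.imwrite("pics/z.png",np.vstack([np.hstack([A,B]),np.hstack([E,D])]))
E
```

```text
(no output)
```

View pics/z.png

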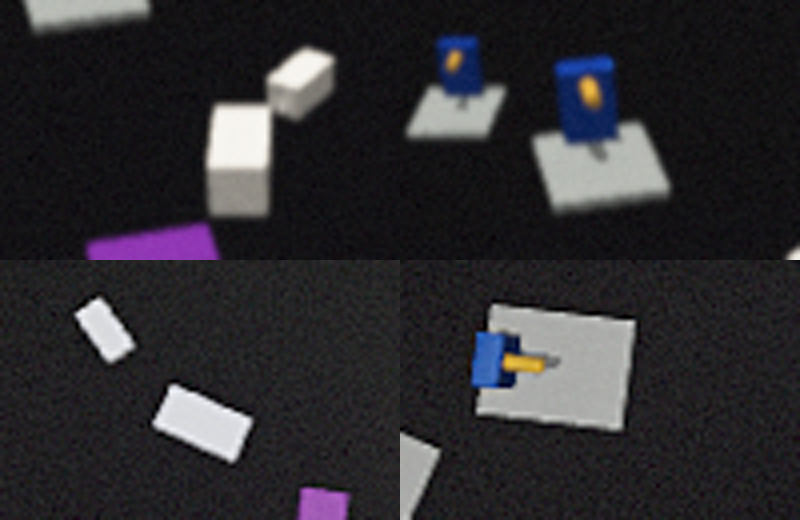

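```bash
python3 -m crank '{"delta_pos":[[-59.1,-74.4,10.9],[-59.1,-74.4,10.9],[-59.1,-74.4,10.9],[-59.1,-74.4,10.9],[-59.1,-74.4,10.9],[-59.1,-74.4,10.9],[-59.1,-74.4,10.9],[-59.1,-74.4,10.9],[-59.1,-74.4,10.9],[-59.1,-74.4,10.9],[-59.1,-74.4,10.9],[-59.1,-74.4,10.9],[-59.1,-74.4,10.9],[-59.1,-74.4,10.9],[-59.1,-74.4,10.9],[-59.1,-74.4,10.9],[-59.1,-74.4,10.9],[-59.1,-74.4,10.9],[-59.1,-74.4,10.9],[-59.1,-74.4,10.9]],"twist":[[0,0,1.054],[0,0,1.054],[0,0,1.054],[0,0,1.054],[0,0,1.054],[0,0,1.054],[0,0,1.054],[0,0,1.054],[0,0,1.054],[0,0,1.054],[0,0,1.054],[0,0,1.054],[0,0,1.054],[0,0,1.054],[0,0,1.054],[0,0,1.054],[0,0,1.054],[0,0,1.054],[0,0,1.054],[0,0,1.054]],"claw":[255,255,255,255,255,255,255,255,255,255,255,255,255,255,255,255,255,255,255,255]}' 30; python3 -c "
from h import *
step([.5295,-.2632,.09],Rdown(95)); print(pose()[2]['qpos'])"
```

```text
t: 2.67
position: [0.5005, -0.147, 0.1236]
tcp_rot: [0.0, 0.676, 0.737, 0.0]
contact_force: [0.1, 1.2, -0.1]
finger_gap: 0.0003
finger_force: 0.0
delta cm [-11.82   1.88   3.36] twist [ 0.001  0.    -0.   ] rows 3.0
[ 0.05490361  0.50330159  0.17230869  2.15782189 -0.17617575  0.49255626
  0.44867994]
```

```bash
python3 -m crank '{"delta_pos":[[-11.8,1.9,1.4],[-11.8,1.9,1.4],[-11.8,1.9,3.36],[-11.8,1.9,3.36],[-11.8,1.9,3.36],[-11.8,1.9,3.36]],"twist":[[0,0,0],[0,0,0],[0,0,0],[0,0,0],[0,0,0],[0,0,0]],"claw":[255,255,255,255,255,255]}'; python3 -c "
from h import *
step([.5295,-.2632,.0655],Rdown(95))
c=optics.grab_frame('side')
A=cv2.resize(c[160:400,200:440],None,fx=2.4,fy=2.4,interpolation=2); cv2.imwrite('pics/k.png',A[:,:,::-1])"
```

```text
t: 3.17
position: [0.5289, -0.26, 0.0898]
tcp_rot: [-0.001, 0.676, 0.737, 0.0]
contact_force: [0.6, 0.4, 0.0]
finger_gap: 0.0003
finger_force: 0.0
delta cm [-0.33  0.04  2.43] twist [-0.001 -0.001 -0.   ] rows 0.6
```

View pics/k.png

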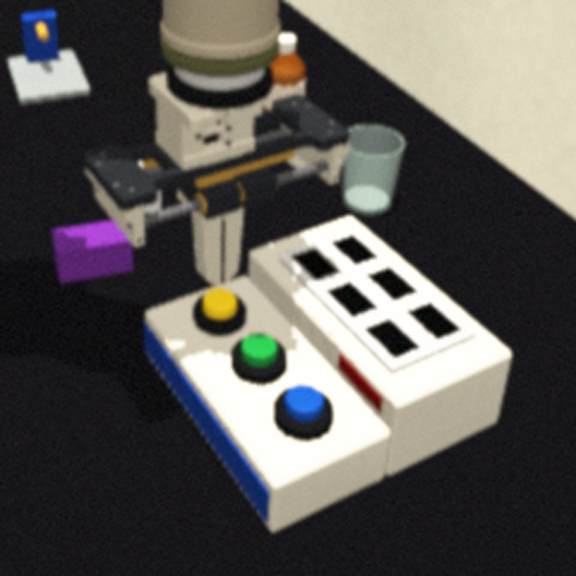

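The shut fingers hang just above the yellow key (key at about 291,284 px and fingertips at about 292,277 px), with nothing in the way.

```bash
python3 -m crank '{"delta_pos":[[-0.3,0,1.6],[-0.3,0,2.1],[-0.3,0,2.4],[-0.3,0,2.5],[-0.3,0,2.5],[-0.3,0,2.5]],"twist":[[0,0,0],[0,0,0],[0,0,0],[0,0,0],[0,0,0],[0,0,0]],"claw":[255,255,255,255,255,255]}'
```

```text
t: 3.72
position: [0.5301, -0.2621, 0.0663]
tcp_rot: [0.0, 0.675, 0.738, 0.001]
contact_force: [0.4, 2.0, 6.6]
finger_gap: 0.0004
finger_force: 3.6
```

```bash
python3 -m crank '{"delta_pos":[[0,0,0.2],[0,0,0.2],[0,0,-2.5],[0,0,-2.5],[-4,0,-2.5],[-8,0,-2.5],[-12,0,-2.5],[-12,0,-2.5],[-12,0,-1],[-12,0,-0.2],[-12,0,0.1],[-12,0,0.2],[-12,0,0.3],[-12,0,0.3]],"twist":[[0,0,0],[0,0,0],[0,0,0],[0,0,0],[0,0,0],[0,0,0],[0,0,0],[0,0,0],[0,0,0],[0,0,0],[0,0,0],[0,0,0],[0,0,0],[0,0,0]],"claw":[255,255,255,255,255,255,255,255,255,255,255,255,255,255]}'
```

```text
t: 4.88
position: [0.5401, -0.3832, 0.0658]
tcp_rot: [0.001, 0.676, 0.737, 0.0]
contact_force: [-7.8, 1.9, 32.3]
finger_gap: 0.0006
finger_force: 16.3
```

```bash
python3 -m crank '{"delta_pos":[[0,0,-2.7],[0,0,-2.7],[3,0,-2.7],[6,0,-2.7],[6,0,-2.7],[6,0,-1.2],[6,0,-0.5],[6,0,-0.3],[6,0,-0.2],[6,0,-0.1],[6,0,-0.1]],"twist":[[0,0,0],[0,0,0],[0,0,0],[0,0,0],[0,0,0],[0,0,0],[0,0,0],[0,0,0],[0,0,0],[0,0,0],[0,0,0]],"claw":[255,255,255,255,255,255,255,255,255,255,255]}'
```

```text
t: 5.8
position: [0.5355, -0.3214, 0.0658]
tcp_rot: [-0.0, 0.675, 0.738, 0.001]
contact_force: [-4.8, 9.0, 33.7]
finger_gap: 0.0006
finger_force: 16.8
```

```bash
python3 -m crank '{"delta_pos":[[0,0,-4],[0,0,-7],[0,0,-7]],"twist":[[0,0,0],[0,0,0],[0,0,0]],"claw":[255,255,255]}'; python3 -c "
from h import *
step([.5616,-.0015,.1],Rdown(66.7))"
```

```text
t: 6.05
position: [0.5369, -0.3247, 0.1381]
tcp_rot: [0.003, 0.676, 0.737, 0.001]
contact_force: [0.4, -1.0, -0.2]
finger_gap: 0.0002
finger_force: 0.0
delta cm [32.    5.25  3.73] twist [0.006 0.002 0.494] rows 7.8
```

```bash
python3 -m crank '{"delta_pos":[[32,5.2,0],[32,5.2,0],[32,5.2,3.7],[32,5.2,3.7],[32,5.2,3.7],[32,5.2,3.7],[32,5.2,3.7],[32,5.2,3.7],[32,5.2,3.7],[32,5.2,3.7],[32,5.2,3.7]],"twist":[[0.006,0.002,0.494],[0.006,0.002,0.494],[0.006,0.002,0.494],[0.006,0.002,0.494],[0.006,0.002,0.494],[0.006,0.002,0.494],[0.006,0.002,0.494],[0.006,0.002,0.494],[0.006,0.002,0.494],[0.006,0.002,0.494],[0.006,0.002,0.494]],"claw":[0,0,0,0,0,0,0,0,0,0,0]}'; python3 -c "
from h import *
step([.5616,-.0015,.005],Rdown(66.7))"
```

```text
t: 6.97
position: [0.5584, -0.0006, 0.0957]
tcp_rot: [-0.003, 0.835, 0.55, -0.002]
contact_force: [0.8, -0.1, 0.5]
finger_gap: 0.0689
finger_force: 0.0
delta cm [0.05 0.39 9.07] twist [-0.007  0.001  0.   ] rows 2.2
```

```bash
python3 -m crank '{"delta_pos":[[0,0.2,1],[0,0.2,4.5],[0,0.2,8],[0,0.2,9],[0,0.2,9.05],[0,0.2,9.05]],"twist":[[0,0,0],[0,0,0],[0,0,0],[0,0,0],[0,0,0],[0,0,0]],"claw":[0,0,0,0,0,0]}'; python3 -c "
from h import *
step([.5616,-.0015,.005],Rdown(66.7))"
```

```text
t: 7.47
position: [0.5598, -0.0022, 0.0055]
tcp_rot: [-0.003, 0.836, 0.549, -0.002]
contact_force: [0.4, 0.2, 0.3]
finger_gap: 0.0932
finger_force: 0.0
delta cm [0.14 0.14 0.04] twist [-0.007  0.    -0.003] rows 0.1
```

Centre up, close at 40 N, and lift.

```bash
python3 -m crank '{"delta_pos":[[0.1,0.1,0],[0.1,0.1,0],[0.1,0.1,0],[0.1,0.1,0],[0.1,0.1,0],[0.1,0.1,0],[0.1,0.1,0],[0.1,0.1,0]],"twist":[[-0.007,0,0],[-0.007,0,0],[-0.007,0,0],[-0.007,0,0],[-0.007,0,0],[-0.007,0,0],[-0.007,0,0],[-0.007,0,0]],"claw":[255,255,255,255,255,255,255,255]}' 40; python3 -m crank '{"delta_pos":[[0,0,0],[0,0,-4],[0,0,-8],[0,0,-9.5],[0,0,-9.5]],"twist":[[0,0,0],[0,0,0],[0,0,0],[0,0,0],[0,0,0]],"claw":[255,255,255,255,255]}'; python3 - <<'E'
from h import *
p,R,s=pose(); print(R.round(3))
u=np.array([np.cos(np.radians(84)),np.sin(np.radians(84)),0]); tip=np.array([.539,.299,.062])
# block centre is 12 mm above TCP (grasped at TCP z .006, block centre .018)
c=tip-u*(.035+.045); step([c[0],c[1],.11],Rdown(84)); print(c)
E
```

```text
t: 8.13
position: [0.5614, -0.0001, 0.0056]
tcp_rot: [0.0, 0.835, 0.55, 0.0]
contact_force: [-0.3, -0.6, 0.2]
finger_gap: 0.0442
finger_force: 0.0
t: 8.55
position: [0.563, -0.0003, 0.1038]
tcp_rot: [0.001, 0.835, 0.55, 0.003]
contact_force: [0.5, 0.7, -2.0]
finger_gap: 0.0357
finger_force: 40.0
[[ 0.396  0.918  0.006]
 [ 0.918 -0.396  0.001]
 [ 0.003  0.005 -1.   ]]
delta cm [ 18.89 -11.67  -0.63] twist [ 0.006 -0.002 -0.302] rows 5.3
[0.53063772 0.21943825 0.062     ]
```

```bash
python3 -m crank '{"delta_pos":[[18.9,-11.7,-0.6],[18.9,-11.7,-0.6],[18.9,-11.7,-0.6],[18.9,-11.7,-0.6],[18.9,-11.7,-0.6],[18.9,-11.7,-0.6],[18.9,-11.7,-0.6],[18.9,-11.7,-0.6],[18.9,-11.7,-0.6]],"twist":[[0.006,-0.002,-0.302],[0.006,-0.002,-0.302],[0.006,-0.002,-0.302],[0.006,-0.002,-0.302],[0.006,-0.002,-0.302],[0.006,-0.002,-0.302],[0.006,-0.002,-0.302],[0.006,-0.002,-0.302],[0.006,-0.002,-0.302]],"claw":[255,255,255,255,255,255,255,255,255]}'; python3 - <<'E'
from h import *
p,R,s=pose(); print(p,R.round(3))
ims=[]
for c in("side","top"):
    im=optics.grab_frame(c)[:,:,::-1].copy(); cv2.imwrite(f"pics/{c}2.png",im)
    uv=proj(p-R[:,2]*.012,c); print(c,uv.round(1)); u,v=uv.astype(int); a=im[v-35:v+30,u-50:u+50]
    print([(round(d["conf"],2),np.round(d["bbox"],1)) for d in optics.spot_in("block",c)])
    ims.append(cv2.resize(a,None,fx=5,fy=5,interpolation=2))
cv2.imwrite("pics/g.png",np.vstack(ims)[:600])
E
```

```text
t: 9.3
position: [0.5284, 0.2182, 0.1057]
tcp_rot: [-0.002, 0.744, 0.669, -0.003]
contact_force: [-0.4, 0.3, -2.1]
finger_gap: 0.0358
finger_force: 40.0
[0.52841482 0.21820131 0.10570001] [[ 0.106  0.994 -0.006]
 [ 0.994 -0.106 -0.002]
 [-0.002 -0.006 -1.   ]]
side [220.5 168.4]
[(0.83, array([238.8, 267.1,  35.1,  22.4])), (0.73, array([223.9, 170.6,  12.2,  21.7])), (0.69, array([275.4, 215.3,  16.3,  14.7])), (0.47, array([327.4, 327.7,  14.5,  14. ]))]
top [218.4 244.8]
[(0.55, array([317.9, 263.6,  14.2,  21.5])), (0.43, array([226.5, 244.8,   8.2,  12.1]))]
```

View pics/g.png

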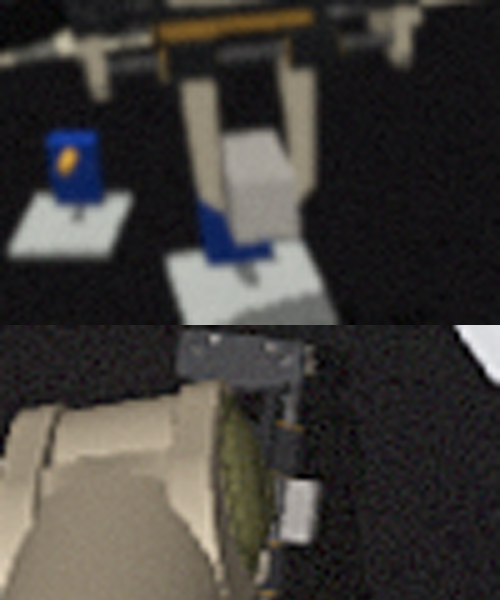

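The block is held level in side view, near end face centred at about (224.5,175) px with the post behind. Checking its height and offset in the grip numerically.

```bash
python3 - <<'E'
from h import *
p,R,s=pose()
for h in(.008,.012,.016):
  for L in (-.035,-.03,-.04):
    q=p+R[:,0]*L-R[:,2]*h
    print(h,L,"side face c",proj(q,"side").round(1),"bot",proj(q-[0,0,.018],"side").round(1),"top",proj(q+[0,0,.018],"side").round(1),"| topcam edge",proj(q+[0,0,.018],"top").round(1),proj(q-[0,0,.018],"top").round(1))
# edges in the pictures
g=cv2.cvtColor(cv2.imread("pics/side2.png"),cv2.COLOR_BGR2GRAY)
print("side col 224 rows160-188",g[160:188,224]); print("row175 cols 208-238",g[175,208:238])
g=cv2.cvtColor(cv2.imread("pics/top2.png"),cv2.COLOR_BGR2GRAY); print("top row246 cols 220-238",g[246,220:238]); print("col 229 rows 232-256",g[232:257,229])
E
```

```text
0.008 -0.035 side face c [222.9 174.4] bot [223.4 180.2] top [222.4 168.4] | topcam edge [229.2 245.9] [230.7 245.9]
0.008 -0.03 side face c [222.6 173.7] bot [223.1 179.5] top [222.1 167.7] | topcam edge [227.6 245.7] [229.1 245.7]
0.008 -0.04 side face c [223.2 175.1] bot [223.7 180.9] top [222.8 169.1] | topcam edge [230.9 246.1] [232.3 246.1]
0.012 -0.035 side face c [222.8 173.1] bot [223.3 178.9] top [222.3 167.1] | topcam edge [229.1 245.9] [230.5 245.9]
0.012 -0.03 side face c [222.5 172.3] bot [223.  178.2] top [222.  166.4] | topcam edge [227.4 245.7] [228.9 245.7]
0.012 -0.04 side face c [223.1 173.8] bot [223.6 179.7] top [222.7 167.8] | topcam edge [230.7 246.1] [232.2 246.1]
0.016 -0.035 side face c [222.7 171.7] bot [223.2 177.6] top [222.2 165.8] | topcam edge [228.9 245.9] [230.4 245.9]
0.016 -0.03 side face c [222.4 171. ] bot [222.9 176.9] top [221.9 165.1] | topcam edge [227.2 245.7] [228.8 245.7]
0.016 -0.04 side face c [223.  172.5] bot [223.5 178.4] top [222.5 166.5] | topcam edge [230.6 246.1] [232.  246.1]
side col 224 rows160-188 [143 157 165 165 162 164 165 160 154 148 144 140 140 141 143 144 144 145
 141 136 118 106 109  99 107 149 180 188]
row175 cols 208-238 [ 16  28  32  44  54  69  83  99 116 135 141 141 145 147 142 141 144 144
 142 143 133  95  40  21  14  14  13  20  18  19]
top row246 cols 220-238 [ 51  50  59  66  88 151 168 162 168 163 129  52  22  24  17  23  19  14]
col 229 rows 232-256 [ 24  24  17  16  16  15  29   6 152 174 171 174 163 163 163 149 144 143
 142 144  89  22  36  13  29]
```

```bash
python3 - <<'E'
from h import *
u=np.array([np.cos(np.radians(84)),np.sin(np.radians(84)),0]); tip=np.array([.539,.299,.052])
step(tip-u*.080,Rdown(84)); step(tip-u*.040,Rdown(84))
E
```

```text
delta cm [0.16 0.17 5.44] twist [-0.005  0.001 -0.003] rows 1.3
delta cm [4.16 0.16 5.44] twist [-0.005  0.001 -0.003] rows 1.6
```

```bash
python3 -m crank '{"delta_pos":[[0.2,0.2,2],[0.2,0.2,4.5],[0.2,0.2,5.4],[2,0.2,5.4],[3.5,0.2,5.4],[3.5,0.2,5.4],[3.5,0.2,5.4]],"twist":[[-0.005,0,0],[-0.005,0,0],[-0.005,0,0],[-0.005,0,0],[-0.005,0,0],[-0.005,0,0],[-0.005,0,0]],"claw":[255,255,255,255,255,255,255]}'; python3 - <<'E'
from h import *
u=np.array([np.cos(np.radians(84)),np.sin(np.radians(84)),0]); tip=np.array([.539,.299,.052])
step(tip-u*.035,Rdown(84)); step(tip-u*.003,Rdown(84))
E
```

```text
t: 10.08
position: [0.5343, 0.2553, 0.0529]
tcp_rot: [0.0, 0.743, 0.67, 0.0]
contact_force: [-0.0, -0.6, -2.4]
finger_gap: 0.0357
finger_force: 40.0
delta cm [0.89 0.01 0.09] twist [0.    0.    0.001] rows 0.2
delta cm [4.09 0.01 0.09] twist [0.    0.    0.001] rows 1.0
```

```bash
python3 -m crank '{"delta_pos":[[0.5,0,0.1],[0.9,0,0.1],[1.2,0,0.1],[1.4,0,0.1],[1.5,0,0.1]],"twist":[[0,0,0],[0,0,0],[0,0,0],[0,0,0],[0,0,0]],"claw":[255,255,255,255,255]}'
```

```text
t: 10.5
position: [0.5357, 0.2695, 0.0516]
tcp_rot: [0.0, 0.743, 0.669, -0.0]
contact_force: [-0.2, -0.5, -1.2]
finger_gap: 0.0356
finger_force: 40.0
```

```bash
python3 -m crank '{"delta_pos":[[0.4,0,0],[0.8,0,0],[1.1,0,0],[1.4,0,0],[1.4,0,0]],"twist":[[0,0,0],[0,0,0],[0,0,0],[0,0,0],[0,0,0]],"claw":[255,255,255,255,255]}'
```

```text
t: 10.92
position: [0.5371, 0.2841, 0.0514]
tcp_rot: [0.0, 0.743, 0.669, -0.0]
contact_force: [-0.2, 0.6, -1.6]
finger_gap: 0.0355
finger_force: 40.0
```

```bash
python3 -m crank '{"delta_pos":[[0.3,0,0],[0.6,0,0],[0.8,0,0],[0.9,0,0],[1.0,0,0]],"twist":[[0,0,0],[0,0,0],[0,0,0],[0,0,0],[0,0,0]],"claw":[255,255,255,255,255]}'
```

```text
t: 11.33
position: [0.5382, 0.2932, 0.0515]
tcp_rot: [0.0, 0.743, 0.669, -0.0]
contact_force: [-0.6, 0.1, -1.2]
finger_gap: 0.0361
finger_force: 40.0
```

```bash
python3 -m crank '{"delta_pos":[[0.1,0,0],[0.2,0,0],[0.3,0,0],[0.4,0,0],[0.4,0,0]],"twist":[[0,0,0],[0,0,0],[0,0,0],[0,0,0],[0,0,0]],"claw":[255,255,255,255,255]}'
```

```text
t: 11.75
position: [0.5386, 0.2966, 0.0515]
tcp_rot: [0.0, 0.743, 0.669, -0.001]
contact_force: [-0.6, -2.2, -0.4]
finger_gap: 0.0358
finger_force: 40.0
```

```bash
python3 -m crank '{"delta_pos":[[0.1,0,0],[0.2,0,0],[0.3,0,0],[0.3,0,0]],"twist":[[0,0,0],[0,0,0],[0,0,0],[0,0,0]],"claw":[255,255,255,255]}'
```

```text
t: 12.08
position: [0.5385, 0.2967, 0.0514]
tcp_rot: [0.001, 0.744, 0.668, -0.002]
contact_force: [-1.5, -9.9, 2.9]
finger_gap: 0.0359
finger_force: 40.0
```

The face met the post at exactly the expected depth (mouth at y≈0.331). Holding briefly, then pulling off.

```bash
python3 -m crank '{"delta_pos":[[0,0,0],[0,0,0],[-1,0,0],[-2,0,0],[-3.5,0,0],[-5,0,0],[-7,0,0],[-8,0,0],[-8,0,0],[-8,0,-4],[-8,0,-8],[-8,0,-12],[-8,0,-16],[-8,0,-20],[-8,0,-24],[-8,0,-26],[-8,0,-26]],"twist":[[0,0,0],[0,0,0],[0,0,0],[0,0,0],[0,0,0],[0,0,0],[0,0,0],[0,0,0],[0,0,0],[0,0,0],[0,0,0],[0,0,0],[0,0,0],[0,0,0],[0,0,0],[0,0,0],[0,0,0]],"claw":[255,255,255,255,255,255,255,255,255,255,255,255,255,255,255,255,255]}'; python3 - <<'E'
from h import *
p,R,s=pose(); print(s["qpos"])
az=20.
step([.58,.21,.32],Rdown(az))
E
```

```text
t: 13.5
position: [0.5326, 0.2219, 0.3167]
tcp_rot: [0.001, 0.743, 0.669, 0.004]
contact_force: [0.2, 0.2, -2.9]
finger_gap: 0.0355
finger_force: 40.0
[-0.8160693   0.33425239  0.44061901  1.85294207 -0.1703425   0.98316145
 -0.40747013]
delta cm [-0.69  4.84 -0.3 ] twist [ 0.003 -0.008  1.117] rows 8.9
```

```bash
python3 -m crank '{"delta_pos":[[-0.7,4.8,-0.3],[-0.7,4.8,-0.3],[-0.7,4.8,-0.3],[-0.7,4.8,-0.3],[-0.7,4.8,-0.3],[-0.7,4.8,-0.3],[-0.7,4.8,-0.3],[-0.7,4.8,-0.3],[-0.7,4.8,-0.3],[-0.7,4.8,-0.3],[-0.7,4.8,-0.3],[-0.7,4.8,-0.3]],"twist":[[0,0,0.5],[0,0,0.5],[0,0,0.5],[0,0,0.5],[0,0,1.1],[0,0,1.1],[0,0,1.1],[0,0,1.1],[0,0,1.1],[0,0,1.1],[0,0,1.1],[0,0,1.1]],"claw":[255,255,255,255,255,255,255,255,255,255,255,255]}'; python3 - <<'E'
from h import *
p,R,s=pose(); print(s["qpos"]);print(R.round(2))
# tilt so tool x (hole) goes up: tool x->+z, tool z -> outward
a=np.arctan2(R[1,0],R[0,0]); o=np.array([np.cos(a),np.sin(a),0]); x=np.array([0,0,1.]); Rt=np.c_[x,np.cross(o,x),o]
step([.62,.22,.45],Rt)
E
```

```text
t: 14.5
position: [0.5773, 0.209, 0.3139]
tcp_rot: [0.0, 0.983, 0.184, -0.001]
contact_force: [-1.0, 0.5, -1.7]
finger_gap: 0.0359
finger_force: 40.0
[-0.93473853  0.44591321  0.73714796  1.78191056 -0.34033981  1.04691596
 -1.27384382]
[[ 0.93  0.36 -0.  ]
 [ 0.36 -0.93 -0.  ]
 [-0.    0.   -1.  ]]
delta cm [  4.36   0.53 -13.62] twist [1.000e-03 1.572e+00 1.000e-03] rows 12.6
```

```bash
python3 -m crank '{"delta_pos":[[4.4,0.5,-13.6],[4.4,0.5,-13.6],[4.4,0.5,-13.6],[4.4,0.5,-13.6],[4.4,0.5,-13.6],[4.4,0.5,-13.6],[4.4,0.5,-13.6],[4.4,0.5,-13.6],[4.4,0.5,-13.6],[4.4,0.5,-13.6],[4.4,0.5,-13.6],[4.4,0.5,-13.6],[4.4,0.5,-13.6],[4.4,0.5,-13.6],[4.4,0.5,-13.6],[4.4,0.5,-13.6],[4.4,0.5,-13.6],[4.4,0.5,-13.6]],"twist":[[0,1.57,0],[0,1.57,0],[0,1.57,0],[0,1.57,0],[0,1.57,0],[0,1.57,0],[0,1.57,0],[0,1.57,0],[0,1.57,0],[0,1.57,0],[0,1.57,0],[0,1.57,0],[0,1.57,0],[0,1.57,0],[0,1.57,0],[0,1.57,0],[0,1.57,0],[0,1.57,0]],"claw":[255,255,255,255,255,255,255,255,255,255,255,255,255,255,255,255,255,255]}'; python3 - <<'E'
from h import *
p,R,s=pose(); print(s["qpos"].__repr__());print(R.round(2))
a=optics.grab_frame("side"); u,v=proj(p,"side").astype(int); print(u,v)
cv2.imwrite("pics/f.png",cv2.resize(a[max(0,v-70):v+70,max(0,u-90):u+90],None,fx=4,fy=4,interpolation=2)[:,:,::-1])
E
```

```text
t: 16.0
position: [0.6253, 0.2107, 0.497]
tcp_rot: [-0.07, 0.873, 0.17, 0.452]
contact_force: [0.0, 1.1, -2.0]
finger_gap: 0.0358
finger_force: 40.0
array([-0.49099255,  0.00739484,  0.03368889,  2.12709349,  0.98276626,
        0.1084892 , -2.57784311])
[[ 0.53  0.36  0.77]
 [ 0.23 -0.93  0.28]
 [ 0.81  0.03 -0.58]]
247 20
```

View pics/f.png

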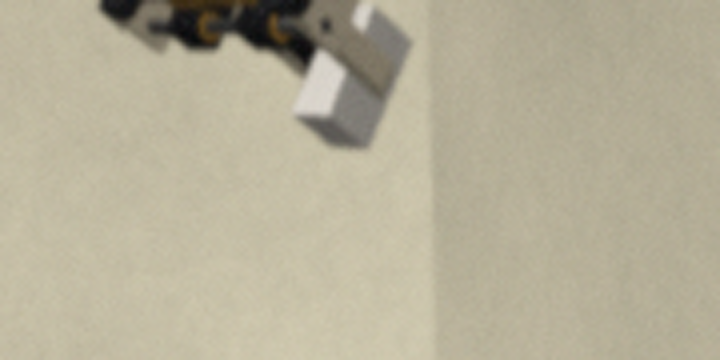

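The block is still firmly held but the wrist bend limit (q6) stopped the tilt at about 55°. A tool pointing outward needs a higher wrist, so I'll tilt back a bit, rise, and check the joints.

```bash
cat >> h.py <<'E'
def Rtilt(az,th):  # th=0 tool down with tool x outward at az; th=90 tool outward, tool x up
    return Rdown(az)@Ro.from_rotvec([0,np.radians(th),0]).as_matrix()
E
python3 -c "
from h import *
step([.68,.23,.75],Rtilt(20,35))"
```

```text
delta cm [23.93  0.77 -9.96] twist [ 0.01  -0.339  0.034] rows 6.2
```

```bash
python3 -m crank '{"delta_pos":[[0,0,0],[4,0.1,-1.6],[8,0.3,-3.3],[12,0.4,-5],[16,0.5,-6.6],[20,0.6,-8.3],[24,0.8,-10],[24,0.8,-10],[24,0.8,-10],[24,0.8,-10]],"twist":[[0,-0.12,0],[0,-0.24,0],[0,-0.34,0.03],[0,-0.34,0.03],[0,-0.34,0.03],[0,-0.34,0.03],[0,-0.34,0.03],[0,-0.34,0.03],[0,-0.34,0.03],[0,-0.34,0.03]],"claw":[255,255,255,255,255,255,255,255,255,255]}'; python3 -c "
from h import *
p,R,s=pose(); print(s['qpos'].round(2)); print(R.round(2))
step([.75,.26,.8],Rtilt(20,60))"
```

```text
t: 16.88
position: [0.6814, 0.2328, 0.7593]
tcp_rot: [-0.049, 0.938, 0.166, 0.302]
contact_force: [-1.1, -0.6, -2.5]
finger_gap: 0.0361
finger_force: 40.0
[-0.45  0.14  0.02  1.18  0.06  1.21 -1.66]
[[ 0.76  0.34  0.55]
 [ 0.28 -0.94  0.19]
 [ 0.58  0.01 -0.81]]
delta cm [ 8.36 -0.19  0.98] twist [0.006 0.426 0.005] rows 3.4
```

```bash
python3 -c "
from h import *
step([.75,.26,.8],Rtilt(20,90))"; python3 -m crank '{"delta_pos":[[2,0,0],[4,0,0.3],[6,-0.1,0.6],[8.4,-0.2,1],[8.4,-0.2,1],[8.4,-0.2,1]],"twist":[[0,0.1,0],[0,0.2,0],[0,0.3,0],[0,0.42,0],[0,0.42,0],[0,0.42,0]],"claw":[255,255,255,255,255,255]}'; python3 -c "
from h import *
p,R,s=pose(); print(s['qpos'].round(2)); print(R.round(2))
step([.75,.26,.8],Rtilt(20,90))"
```

```text
delta cm [ 8.36 -0.19  0.98] twist [0.005 0.95  0.007] rows 7.6
t: 17.38
position: [0.7487, 0.2584, 0.7879]
tcp_rot: [-0.08, 0.859, 0.152, 0.483]
contact_force: [1.0, -0.7, -1.6]
finger_gap: 0.0357
finger_force: 40.0
[-0.46  0.09  0.02  1.4   0.14  0.64 -1.72]
[[ 0.49  0.34  0.8 ]
 [ 0.18 -0.94  0.29]
 [ 0.85  0.01 -0.52]]
delta cm [ 1.12 -0.09 -0.48] twist [0.005 0.548 0.008] rows 4.4
```

```bash
python3 -c "
from h import *
step([.80,.28,1.0],Rtilt(20,90))"
```

```text
delta cm [21.   -0.09 -6.3 ] twist [0.005 0.548 0.008] rows 5.3
```

```bash
python3 -m crank '{"delta_pos":[[4,0,-1],[8,0,-2],[12,0,-4],[16,0,-5],[20,0,-6],[21,-0.1,-6.3],[21,-0.1,-6.3],[21,-0.1,-6.3]],"twist":[[0,0,0],[0.005,0.1,0],[0.005,0.2,0],[0.005,0.3,0],[0.005,0.4,0],[0.005,0.5,0],[0.005,0.55,0.01],[0.005,0.55,0.01]],"claw":[255,255,255,255,255,255,255,255]}'; python3 -c "
from h import *
p,R,s=pose(); print(s['qpos'].round(3)); print(R.round(3))
step([.80,.28,1.0],Rtilt(20,90))"
```

```text
t: 18.05
position: [0.8007, 0.279, 0.9995]
tcp_rot: [-0.123, 0.696, 0.12, 0.698]
contact_force: [0.6, 0.3, -3.7]
finger_gap: 0.036
finger_force: 40.0
[-0.588  0.102  0.174  1.31   0.417  0.173 -2.002]
[[-0.002  0.338  0.941]
 [-0.004 -0.941  0.338]
 [ 1.    -0.003  0.003]]
delta cm [ 0.04 -0.11 -0.03] twist [ 0.004 -0.003 -0.003] rows 0.0
```

```bash
python3 -m crank '{"delta_pos":[[0,0,0],[0,0,0],[0,0,0],[0,0,0],[0,0,0],[0,0,0]],"twist":[[0,0,0],[0,0,0],[0,0,0],[0,0,0],[0,0,0],[0,0,0]],"claw":[255,255,255,255,255,255]}'; python3 -c "
from h import *
p,R,s=pose(); print(abs(s['qd']).max(),R[2,0],s['qpos'].round(3)); print(proj(p,'side'),proj(p,'top'))
print(r.hand_in())"
```

```text
t: 18.55
position: [0.8, 0.2788, 1.0031]
tcp_rot: [-0.124, 0.694, 0.12, 0.699]
contact_force: [0.1, -0.3, -2.0]
finger_gap: 0.0357
finger_force: 40.0
0.006744910857458316 0.9999561373247579 [-0.582  0.102  0.168  1.306  0.411  0.171 -1.996]
[ 305.24426296 -253.12263903] [ 10.11892829 -55.51234997]
the job is handed in; nothing more can be done
None
```

The job is handed in, but the judge gave no verdict. I pressed yellow, blue and green in turn, slid the block onto the pin until it met the post, and pulled it off. It is now held still at 40 N about 1 m up, with the tool turned so the hole faces straight up; at that height neither camera could see it, so the block's own angle wasn't checked by picture.

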